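# Clamp a toaster lever in the thickness gauge

## Task

The conveyor toaster's lever with the round boss is to be checked in the bench thickness gauge: lay it on the gauge's base and push it gently between the guide rails, boss first, until it is fully home against the stop under the spindle. Then turn the ratchet thimble on top clockwise until the spindle clamps the boss and the ratchet slips: let it clearly slip, but by no more than a quarter turn. Leave the lever clamped and let go; leave the spare lever and everything else on the table alone.

Things in the scene. Friction and masses are not known exactly. Their poses are not given: they have to be found in the camera images.
- lever: The lever to clamp, loose, 0.12-0.25 kg, rigid: flat steel tongue 18 mm wide, 6 mm thick, with an upright black grip block at one end and a round steel boss (26 mm across, 10 mm thick) at the other, on one flat underside. Origin on the underside below the grip's middle; x along the tongue to the boss, z up. Tongue from x = -22 mm to the boss, whose axis is at x = 120 mm.
- lever_grip (a point): Centre of the lever's grip block, 26 mm above the underside: 44 mm long (lever x), 16 mm wide (lever y), 40 mm tall (6 to 46 mm above the underside). Pinch it across the 16 mm from above. Axes as the lever's.
- lever_boss (a point): Centre of the underside of the lever's boss, 120 mm from the grip. Axes as the lever's.
- spare_grip (a point): Grip block of the spare lever (same grip and tongue, but a shorter plain tongue ending square 75 mm from the grip's middle, no boss). To be left alone.
- seat (a point): Where the boss belongs: the point on the gauge's flat base top (45 mm above the table) right under the spindle; fixed. x is the direction in which the lever is pushed home, z up. The stop's face is at x = +13 mm, so a boss touching it has its axis at x = 0. Two guide rails, 12 mm high, leave a 30 mm wide channel (y = -15 to +15 mm) from x = -45 mm to the stop.
- gauge: The bench gauge, fixed: stone base with rails, stop and an overhead arm. Origin on the table under the spindle, axes as seat's. Base top x = -150 to +65, y = -50 to +50 mm. From x = -45 to -67 mm the rails flare to a mouth about 50 mm wide. The arm, 44 mm wide, spans x = -22 to +61 mm, 44 to 78 mm above the base top, its column x = 35 to 61 mm; in front of it (x < -22) only the rails stand up.
- stop: The steel stop block at the end of the channel, 40 mm wide, 16 mm high, rigid. Origin at the bottom middle of its face, 13 mm past seat; more than 25 N of push on it is too hard.
- spindle_exit (a point): Fixed point at the underside of the gauge arm, 44 mm above seat, where the vertical steel spindle (12 mm across, not rotating) comes out. Its flat lower tip starts anywhere from 14 to 23 mm above the base top (4 to 13 mm above a seated boss) and sinks 20 mm per clockwise turn of the thimble, seen from above. It clamps with about 45 N while the ratchet slips and stays clamped when let go.
- thimble_mid (a point): Centre of the ratchet thimble: knurled steel cap, 32 mm across, 38 mm tall, 127 mm above the base top on the spindle's axis; turns, but stays at this height. Below it a sleeve 20 mm across, 24 mm high, then the arm. Turning takes about 0.1 N m while the spindle is free; with the boss clamped it rises to 0.22 N m and the cap slips on the sleeve. At rest after a turn both read some 0.15 N m less.
- bottle_a: Red squeeze bottle, 60 mm across, 200 mm tall; leave alone. Origin under its centre.
- bottle_b: Yellow squeeze bottle, 60 mm across, 200 mm tall; leave alone.
- bowl: Steel bowl, 130 mm across, 45 mm tall; leave alone.
- cup: Steel cup, 72 mm across, 100 mm tall; leave alone.
- shaker: Steel shaker, 48 mm across, 80 mm tall; leave alone.
- spatula: Spatula lying on the table; leave alone.
- driver: Screwdriver lying on the table; leave alone.
Mind the look-alikes: they are no part of the job. Leave any purple, turquoise or yellow look-alike of the lever alone.

How it is judged:
By the outcome, as a careful person would: the job done as asked, in the order asked, and still so for the second after the job is handed in, with the robot touching nothing.
It also fails if it takes over 72 s, if anything falls off the work surface, if the arm or the gripper's body presses on something with over 40 N, if the wrist force passes 120 N, or if a joint passes its speed limit or range.

## Robot

A 7-joint arm with a two-finger parallel gripper is mounted at the origin on the work surface. World frame = base frame: x ahead of the robot, y to its left, z up, the work surface at z = 0. Lengths are in m, angles in rad, forces in N, time in s.
With the tool pointing down it reaches from about 0.4 to 0.875 m from the base axis. Payload 19.3 kg.
Tool frame: the origin (TCP) lies midway between the tips of the shut fingers; the grasp point (between the pads) lies 19 mm behind it; z points along the fingers, y is the direction in which the jaws open and shut (so a half turn about z gives the same grasp; the last joint's range is limited). The gripper opens to 85 mm and grips with 20 to 120 N. Pads are 22 mm wide; open, the fingers measure 114 mm over their backs; the gripper's body (76 mm by 85 mm) begins 54 mm behind the grasp point. The pads swing forward as they close: fully open they stand 13 mm farther back than shut.
Start: joints at [-1.278, 0.521, -0.036, 1.599, 0.021, 1.021, -0.113], TCP at [0.222, 0.584, 0.231] pointing down, gripper open.
Joint ranges: [-2.91, 2.91], [-0.3, 2.13], [-1.5, 1.42], [0.17, 2.43], [-1.26, 4.41], [0.16, 1.93], [-2.52, 2.52]. Speed limits (rad/s): [1.89, 1.89, 2.39, 2.39, 3.01, 3.01, 3.01].

## Interface

Orientations are given as [roll, pitch, yaw] about the fixed x, y, z axes, in that order (R = Rz(yaw) Ry(pitch) Rx(roll)).
In Python, from workcell import bot, eyes gives the robot as it stands. The module is installed in compiled form; this text tells all that it offers.
- The arm moves only by the shell command python3 -m jog 'ROWS' [FORCE]. ROWS is JSON, a list of rows, each an object with "delta_pos": the shift along the world's x, y, z in mm, a list of three; "spin": the turn about the world's z in rad; "claw": the closure, from 0 (fully open) to 1 (shut). In form: [{"delta_pos": [tx, ty, tz], "spin": spin, "claw": claw}, ...]. A call has 1 to 8 rows; each row is the pose to reach, as a shift and turn from the pose measured when the call began; what a row does not reach only later rows make up. A row lasts 1/10 s, in which the tool goes at most 50 mm and 8.59 degrees, less where a joint would pass 70% of its speed; a pose out of reach is approached as far as the arm can. A call with a gripper value outside its range is refused whole. The fingers move at their own pace and stop on an object; FORCE is the grip in N (left out, the last holds). Time passes only in rows, so rows that repeat a pose let the fingers close. It gives the time, the measured TCP pose, the force and the opening at its end, in the units of the state.
- bot.observe(): the state, without advancing time (a new reading comes with each control period).
- eyes.grab_frame(name): name is "scene" or "top" or "wrist"; returns the picture (480x640x3 uint8, blue, green, red); there is no depth.
- eyes.camera_params(name): a dict with "fx", "fy", "cx", "cy" (pixels), "origin" and "attitude" of the camera in the world. Camera axes: x right, y up, looking along -z (the intrinsics and any distortion apply to the point x, -y, -z); pixel columns grow to the right and rows downward; lengths in m; the calibration is good to about 2 mm. The wrist camera is an equidistant fisheye: a pixel r from the principal point sees the ray r / f radians off the axis. A picture is of the moment at which its call begins: read the wrist's pose just before it. camera_params takes no time and is no camera call; for the wrist camera it gives the pose at the moment of the call.
- bot.job_done(): hands the job in, once; it reports no verdict.
The state is a dict: "clock": time; "qpos": joint angles; "qd": joint speeds; "joint_efforts": joint torques, N m; "position": TCP position; "tool_rot": TCP orientation; "force": force on the tool from outside, world axes, zero at the start; "moment": the same for the moment, N m; "grip_width": finger opening in m.
Only numpy, scipy, OpenCV 4.12 (cv2) and the standard library are available. Lean on these libraries where they do the work, as an engineer would, in place of code of your own. Each camera call takes 0.05 s, during which the arm holds its last target. There are 200 camera calls.

## Working session

There is one attempt and no reset: what is moved stays moved. The work goes in short steps, Python scripts to look and compute and a shell command to move; the robot and the scene stay as the last step left them, time stands still between calls to the robot, and variables do not carry over. Pictures are saved under pics/ and viewed, about 8 in all and at most 12, crops included, and the job is handed in when it is done.

```bash
mkdir -p pics; python3 - <<'E'
from workcell import bot, eyes
import cv2
for n in("scene","top"):
    p=eyes.camera_params(n);print(n,p)
    cv2.imwrite(f"pics/{n}1.png",eyes.grab_frame(n))
print(bot.observe())
E
```

```text
scene {'fx': 479.00495740735397, 'fy': 479.00495740735397, 'cx': 323.8546488120467, 'cy': 238.30019480619424, 'origin': array([1.39087024, 0.20635853, 0.75845401]), 'attitude': array([ 0.95787304, -0.01916432,  1.7916338 ])}
top {'fx': 553.1640362925464, 'fy': 553.1640362925464, 'cx': 324.01331070965364, 'cy': 243.46010458061227, 'origin': array([0.25869805, 0.00820694, 1.70064056]), 'attitude': array([ 0.14855291, -0.00320601, -1.59891155])}
{'clock': 0.1, 'qpos': array([-1.27820547,  0.52194835, -0.03630901,  1.59995837,  0.02121873,
        1.02109008, -0.11281107]), 'qd': array([ 0.00076249, -0.00063436, -0.00032625, -0.00183666,  0.00030146,
        0.00061128,  0.00129427]), 'joint_efforts': array([ 2.53686245e-03, -9.28493357e+01,  1.98342942e+00, -3.70525968e+01,
        1.80049095e-02,  5.56178871e-03, -8.88974500e-05]), 'position': array([0.22174211, 0.58401715, 0.23078463]), 'tool_rot': array([-3.14057841e+00,  9.62601556e-05,  2.77877375e+00]), 'force': array([ 0.36691974, -0.39401777, -0.14458592]), 'moment': array([-0.00661348,  0.0031132 , -0.007697  ]), 'grip_width': 0.08498980250825078}
```

View pics/scene1.png

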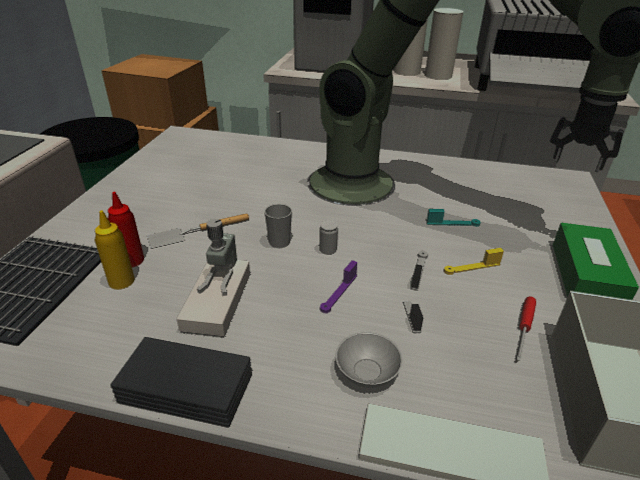

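View pics/top1.png

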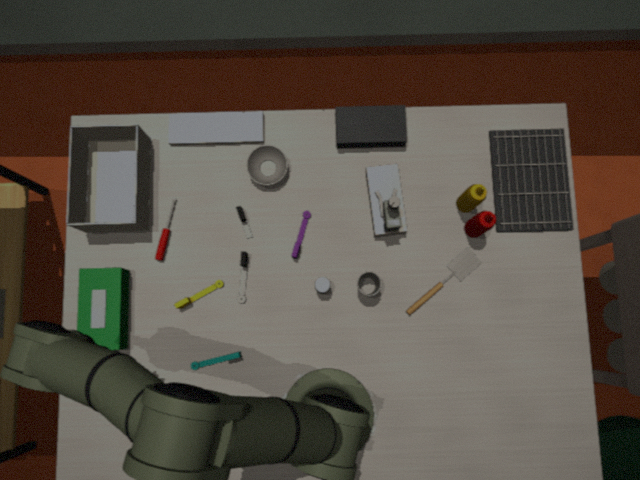

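Scene: lever with black grip at top-view (244,258) and boss at (242,298); the spare is at (243,220), the gauge at (386,200) with its mouth towards +x (up in the top view). I'll segment these in zoomed crops.

```bash
cat > h.py <<'E'
from workcell import bot, eyes
import cv2, numpy as np
from scipy.spatial.transform import Rotation as R
def ray(n,u,v,p=None):
    p=p or eyes.camera_params(n)
    x,y=(u-p['cx'])/p['fx'],(v-p['cy'])/p['fy']
    if n=='wrist':
        r=np.hypot(x,y); s=np.sin(r)/max(r,1e-9); d=np.array([x*s,-y*s,-np.cos(r)])
    else: d=np.array([x,-y,-1.])
    return np.array(p['origin']),R.from_euler('xyz',p['attitude']).apply(d)
def plane(n,u,v,z,p=None):
    o,d=ray(n,u,v,p); return o+d*(z-o[2])/d[2]
def proj(n,P,p=None):
    p=p or eyes.camera_params(n)
    c=R.from_euler('xyz',p['attitude']).inv().apply(np.array(P)-p['origin']); c=c*[1,-1,-1]
    if n=='wrist':
        r=np.hypot(c[0],c[1]); t=np.arctan2(r,c[2]); k=t/max(r,1e-9); return p['cx']+p['fx']*c[0]*k,p['cy']+p['fy']*c[1]*k
    return p['cx']+p['fx']*c[0]/c[2],p['cy']+p['fy']*c[1]/c[2]
E
python3 - <<'E'
from h import *
t=cv2.imread('pics/top1.png'); s=cv2.imread('pics/scene1.png')
a=cv2.resize(t[240:310,215:275],None,fx=6,fy=6,interpolation=cv2.INTER_CUBIC)
b=cv2.resize(t[155:245,355:415],None,fx=6,fy=6,interpolation=cv2.INTER_CUBIC)
c=np.zeros((560,760,3),np.uint8); c[:420,:360]=a; c[:540,380:740]=b
cv2.imwrite('pics/crop1.png',c)
for nm,u,v,z in[('grip',244,258,.046),('boss',242,298,.01),('b1',367,167,.045),('b2',398,164,.045),('b3',406,232,.045),('b4',376,236,.045)]: print(nm,plane('top',u,v,z).round(3))
E
```

```text
grip [0.468 0.238 0.046]
boss [0.351 0.25  0.01 ]
b1 [ 0.741 -0.144  0.045]
b2 [ 0.748 -0.24   0.045]
b3 [ 0.535 -0.254  0.045]
b4 [ 0.525 -0.162  0.045]
```

View pics/crop1.png

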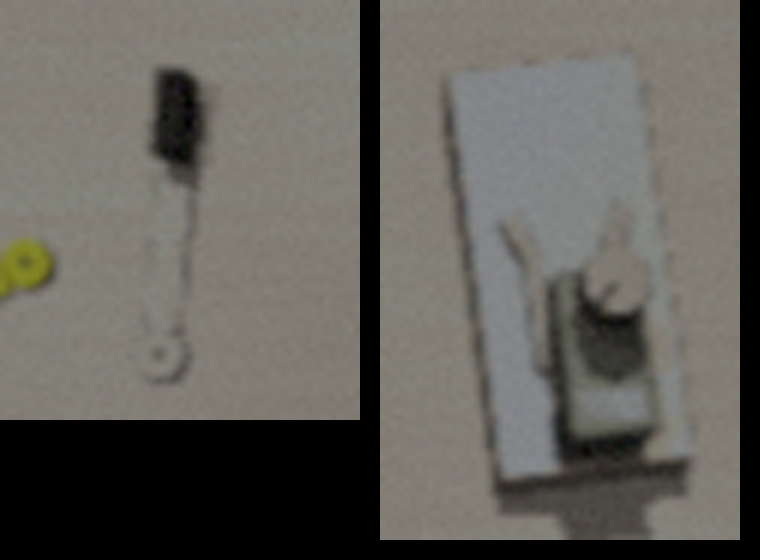

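Crop shows the lever's grip at (244.7,258.5), boss at (242,299.5), gauge opening towards +x with thimble overhead. Lever yaw ≈ π−0.10, gauge yaw ≈ −π+0.075, seat ≈ (0.594,−0.203). Moving above the grip for a closer look.

```bash
python3 -m jog '[{"delta_pos":[50,-70,0],"spin":0.1,"claw":0},{"delta_pos":[100,-140,0],"spin":0.2,"claw":0},{"delta_pos":[150,-210,0],"spin":0.26,"claw":0},{"delta_pos":[200,-280,0],"spin":0.26,"claw":0},{"delta_pos":[246,-346,-10],"spin":0.26,"claw":0},{"delta_pos":[246,-346,-10],"spin":0.26,"claw":0},{"delta_pos":[246,-346,-10],"spin":0.26,"claw":0},{"delta_pos":[246,-346,-10],"spin":0.26,"claw":0}]'
python3 -m jog '[{"delta_pos":[0,0,0],"spin":0,"claw":0},{"delta_pos":[0,0,0],"spin":0,"claw":0}]'
python3 - <<'E'
from h import *
s=bot.observe();print(s['position'],s['tool_rot'],s['qd'].round(3),s['qpos'].round(2))
p=eyes.camera_params('wrist');print(p);np.save('w1.npy',p,allow_pickle=True)
cv2.imwrite('pics/w1.png',eyes.grab_frame('wrist'))
for q in([.468,.238,.046],[.351,.25,.01]):print(proj('wrist',q,p))
E
```

```text
clock: 0.9
position: [0.4541, 0.2565, 0.2218]
tool_rot: [-3.141, 0.0, 3.039]
force: [0.5, 1.1, -0.3]
grip_width: 0.0855
clock: 1.1
position: [0.4546, 0.2553, 0.2216]
tool_rot: [-3.14, -0.0, 3.036]
force: [-0.3, 0.8, 0.0]
grip_width: 0.0854
[0.45460374 0.25526602 0.22159143] [-3.14015063e+00 -3.01463898e-04  3.03622725e+00] [-0.044 -0.001 -0.027 -0.005 -0.002  0.    -0.015] [-0.62  0.37 -0.01  1.88  0.01  0.89  0.83]
{'fx': 371.64829954431775, 'fy': 371.64829954431775, 'cx': 318.722954396514, 'cy': 241.37864121693693, 'origin': array([0.37955461, 0.2639913 , 0.36560486]), 'attitude': array([-3.01056880e-01,  7.30766081e-04,  1.46535845e+00])}
(np.float64(300.4962268843736), np.float64(232.25120580173052))
(np.float64(300.95862106375245), np.float64(101.5113137394494))
```

View pics/w1.png

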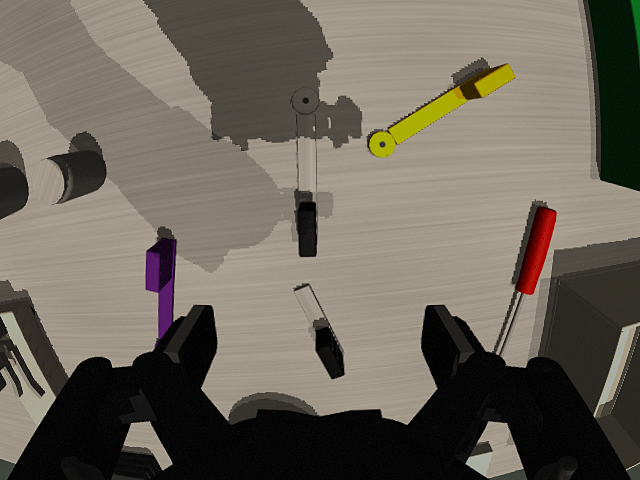

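Wrist view: grip top's far edge centred (308.5,256), black from v≈203; boss centre (305.5,100). The spare lies at (325,335) behind it, 60+ mm away.

```bash
python3 - <<'E'
from h import *
p=np.load('w1.npy',allow_pickle=True).item()
e=plane('wrist',308.5,256,.046,p);b=plane('wrist',305.5,100,.010,p)
im=cv2.imread('pics/w1.png').max(2)
m=(im<45).astype(np.uint8);m[:, :285]=0;m[:,335:]=0;m[:195]=0;m[275:]=0
for v in(210,225,235,240,245,250,254,257):
  q=np.where(m[v])[0];print(v,q.min() if len(q) else 0,q.max() if len(q) else 0,im[v,302:316:3])
d=(b-e)[:2];yaw=np.arctan2(d[1],d[0]);L=np.hypot(*d)
print(e,b,'len',L,'(142 expected)',yaw)
g=b[:2]-.12*d/L
print('grip',g,'spin',yaw+0-bot.observe()['tool_rot'][2],bot.observe()['position'])
for x in(-22,22):
  for y in(-8,8):
    for z in(.006,.046): print(x,y,z,np.round(proj('wrist',[*(g+x/1000*d/L+y/1000*np.array([-d[1],d[0]])/L),z],p)))
E
```

```text
210 297 315 [3 3 3 5 2]
225 297 315 [16 20 21 21 12]
235 299 316 [21 29 27 25 23]
240 299 316 [23 26 21 30 23]
245 299 315 [24 24 26 23 21]
250 299 315 [23 24 26 24 24]
254 300 315 [24 22 27 25 23]
257 0 0 [157 160 159 161 163]
[0.49112525 0.24257008 0.046     ] [0.35004608 0.25439019 0.01      ] len 0.14157346928757694 (142 expected) 3.058004354809754
grip [0.4696271  0.24437127] spin 0.01957565279175366 [0.45390615 0.25658843 0.22167351]
-22 -8 0.006 [317. 243.]
-22 -8 0.046 [317. 256.]
-22 8 0.006 [302. 243.]
-22 8 0.046 [300. 257.]
22 -8 0.006 [316. 200.]
22 -8 0.046 [316. 209.]
22 8 0.006 [300. 201.]
22 8 0.046 [298. 209.]
```

```bash
python3 -m jog '[{"delta_pos":[15.5,-12,-30],"spin":0.02,"claw":0},{"delta_pos":[15.5,-12,-60],"spin":0.02,"claw":0},{"delta_pos":[15.5,-12,-100],"spin":0.02,"claw":0},{"delta_pos":[15.5,-12,-130],"spin":0.02,"claw":0},{"delta_pos":[15.5,-12,-150],"spin":0.02,"claw":0},{"delta_pos":[15.5,-12,-150],"spin":0.02,"claw":0},{"delta_pos":[15.5,-12,-150],"spin":0.02,"claw":0},{"delta_pos":[15.5,-12,-150],"spin":0.02,"claw":0}]'
```

```text
clock: 1.95
position: [0.4697, 0.2454, 0.0729]
tool_rot: [3.142, 0.001, 3.059]
force: [-0.5, -0.3, 0.4]
grip_width: 0.0852
```

```bash
python3 -m jog '[{"delta_pos":[0,-1,-30],"spin":0,"claw":0},{"delta_pos":[0,-1,-50],"spin":0,"claw":0},{"delta_pos":[0,-1,-62],"spin":0,"claw":0},{"delta_pos":[0,-1,-62],"spin":0,"claw":0},{"delta_pos":[0,-1,-62],"spin":0,"claw":0.4},{"delta_pos":[0,-1,-62],"spin":0,"claw":0.7},{"delta_pos":[0,-1,-62],"spin":0,"claw":1},{"delta_pos":[0,-1,-62],"spin":0,"claw":1}]' 50
python3 -m jog '[{"delta_pos":[0,0,0],"spin":0,"claw":1},{"delta_pos":[0,0,0],"spin":0,"claw":1},{"delta_pos":[0,0,0],"spin":0,"claw":1},{"delta_pos":[0,0,0],"spin":0,"claw":1}]'
```

```text
clock: 2.75
position: [0.47, 0.2446, 0.0115]
tool_rot: [3.141, 0.002, 3.059]
force: [-0.5, 0.7, 0.3]
grip_width: 0.0285
clock: 3.15
position: [0.4702, 0.2447, 0.0117]
tool_rot: [3.141, 0.002, 3.059]
force: [-0.7, -1.0, 5.6]
grip_width: 0.015
```

```bash
python3 -m jog '[{"delta_pos":[0,0,30],"spin":0,"claw":1},{"delta_pos":[0,0,70],"spin":0,"claw":1},{"delta_pos":[0,0,110],"spin":0,"claw":1},{"delta_pos":[40,0,110],"spin":0.05,"claw":1},{"delta_pos":[85,-30,110],"spin":0.1,"claw":1},{"delta_pos":[130,-60,110],"spin":0.15,"claw":1},{"delta_pos":[170,-95,110],"spin":0.16,"claw":1},{"delta_pos":[170,-95,110],"spin":0.16,"claw":1}]'
python3 -m jog '[{"delta_pos":[30,-35,0],"spin":0,"claw":1},{"delta_pos":[60,-70,0],"spin":0,"claw":1},{"delta_pos":[90,-110,0],"spin":0,"claw":1},{"delta_pos":[120,-150,0],"spin":0,"claw":1},{"delta_pos":[140,-190,0],"spin":0,"claw":1},{"delta_pos":[155,-230,0],"spin":0,"claw":1},{"delta_pos":[155,-260,0],"spin":0,"claw":1},{"delta_pos":[155,-300,0],"spin":0,"claw":1}]'
python3 -m jog '[{"delta_pos":[0,-10,0],"spin":0,"claw":1},{"delta_pos":[0,-10,0],"spin":0,"claw":1},{"delta_pos":[0,-10,0],"spin":0,"claw":1}]'
```

```text
clock: 3.95
position: [0.6436, 0.1439, 0.1212]
tool_rot: [-3.14, 0.003, -3.069]
force: [-1.6, -0.9, -1.6]
grip_width: 0.0151
clock: 4.75
position: [0.7985, -0.156, 0.1203]
tool_rot: [-3.141, 0.002, -3.068]
force: [-0.2, -0.3, -1.7]
grip_width: 0.0155
clock: 5.05
position: [0.7984, -0.165, 0.1198]
tool_rot: [3.141, 0.001, -3.068]
force: [0.5, 0.4, -1.4]
grip_width: 0.0151
```

```bash
python3 - <<'E'
from h import *
s=bot.observe();print(s['position'],s['tool_rot'])
p=eyes.camera_params('wrist');np.save('w2.npy',p,allow_pickle=True)
cv2.imwrite('pics/w2.png',eyes.grab_frame('wrist')); print(p['origin'],p['attitude'])
c=np.array([.594,-.203]);a=-np.pi+.075;x=np.array([np.cos(a),np.sin(a)]);y=np.array([-x[1],x[0]])
for X in(-150,65):
  for Y in(-50,50): print(X,Y,np.round(proj('wrist',[*(c+X/1e3*x+Y/1e3*y),.045],p)))
E
```

```text
[ 0.79838341 -0.16503195  0.11979431] [ 3.14091951e+00  1.43812493e-03 -3.06810220e+00]
[ 0.72287917 -0.1701844   0.26365669] [-3.02970573e-01 -1.48899031e-03  1.64423809e+00]
-150 -50 [364. 161.]
-150 50 [198. 164.]
65 -50 [ 359. -142.]
65 50 [ 209. -134.]
```

View pics/w2.png

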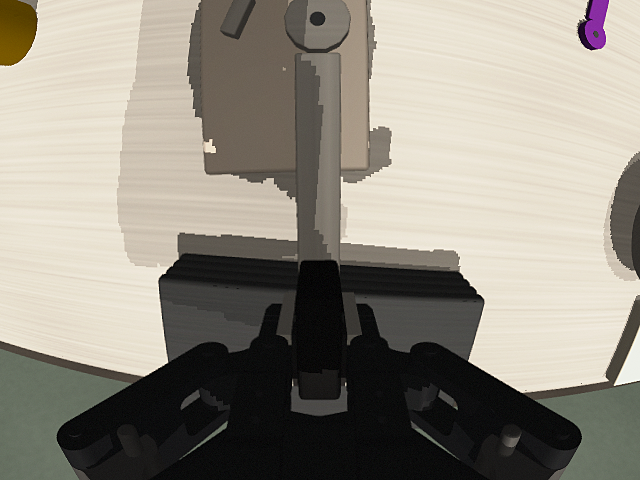

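The lever is held straight (boss at (318,22)); the base's front corners are at (204,173) and (368,170), and a black stack lies below the hand from v≈255.

```bash
python3 - <<'E'
from h import *
p=np.load('w2.npy',allow_pickle=True).item()
im=cv2.imread('pics/w2.png')
A=plane('wrist',204,173,.045,p);B=plane('wrist',368.5,170,.045,p);print('front corners',A,B,np.linalg.norm(A-B))
# right edge / left edge samples
for u,v in((370,100),(369,20),(204,140)):print('side',plane('wrist',u,v,.045,p))
b=plane('wrist',317.5,20,.108+.01,p);print('boss held',b)
for z in(.03,.05):print('stack',z,plane('top',336,148,z),plane('top',405,147,z))
for z in(.0,.03,.05):print('stackw',plane('wrist',180,256,z,p),plane('wrist',460,272,z,p))
# gray profile rows to refine edges
g=cv2.cvtColor(cv2.GaussianBlur(im,(3,3),0),cv2.COLOR_BGR2HSV)
for v in(40,80,120,150,165):
  print(v,'L',[tuple(g[v,u]) and int(g[v,u,2]) for u in range(194,214,2)],'R',[int(g[v,u,2]) for u in range(358,380,2)])
t=cv2.imread('pics/top1.png');s=cv2.imread('pics/scene1.png')
c=cv2.resize(s[215:335,170:260],None,fx=5,fy=5,interpolation=cv2.INTER_CUBIC);cv2.imwrite('pics/crop2.png',c)
E
```

```text
front corners [ 0.75269439 -0.23755439  0.045     ] [ 0.74473065 -0.13870928  0.045     ] 0.09916540233067239
side [ 0.70323193 -0.14150254  0.045     ]
side [ 0.65416746 -0.14555276  0.045     ]
side [ 0.73254929 -0.23808783  0.045     ]
boss held [ 0.67912212 -0.1736591   0.118     ]
stack 0.03 [ 0.80991143 -0.05024604  0.03      ] [ 0.80730993 -0.2667498   0.03      ]
stack 0.05 [ 0.80331261 -0.04954627  0.05      ] [ 0.80074224 -0.26345817  0.05      ]
stackw [ 0.8251053  -0.27215473  0.        ] [ 0.82252237 -0.04834697  0.        ]
stackw [ 0.81347357 -0.26055211  0.03      ] [ 0.81118454 -0.06221016  0.03      ]
stackw [ 0.80571908 -0.25281702  0.05      ] [ 0.80362598 -0.07145229  0.05      ]
40 L [92, 93, 92, 90, 102, 106, 105, 106, 106, 105] R [164, 164, 164, 162, 135, 121, 132, 128, 198, 225, 236]
80 L [89, 90, 90, 92, 102, 107, 108, 107, 107, 107] R [167, 167, 166, 166, 150, 136, 242, 235, 234, 234, 234]
120 L [206, 207, 206, 213, 120, 105, 108, 109, 108, 109] R [169, 169, 169, 169, 154, 128, 225, 235, 234, 234, 235]
150 L [205, 204, 204, 206, 197, 193, 238, 240, 239, 237] R [170, 171, 170, 171, 156, 116, 122, 132, 132, 133, 133]
165 L [205, 205, 204, 204, 210, 146, 102, 109, 110, 110] R [172, 172, 172, 172, 154, 120, 124, 129, 129, 129, 129]
```

View pics/crop2.png

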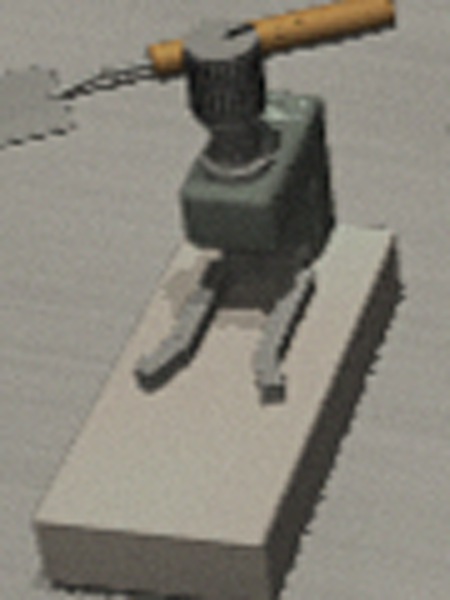

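Scene crop confirms the open channel with flared rails facing the camera. I'll check the thimble position and the stack's height next.

```bash
python3 - <<'E'
from h import *
p=np.load('w2.npy',allow_pickle=True).item()
def tri(r):
    A=np.zeros((3,3));b=np.zeros(3);
    for o,d in r:
        d=d/np.linalg.norm(d);M=np.eye(3)-np.outer(d,d);A+=M;b+=M@o
    x=np.linalg.solve(A,b);return x.round(4),[round(float(np.linalg.norm(np.cross(x-o,d/np.linalg.norm(d))))*1e3,1) for o,d in r]
# thimble top centre: top crop (615,285) ; scene crop2 (223,45)
ut,vt=355+(615-380)/6,155+285/6
us,vs=170+223/5,215+43/5
print('thimble',plane('top',ut,vt,.191),plane('scene',us,vs,.191),tri([ray('top',ut,vt),ray('scene',us,vs)]))
# stack corners: scene top-face robot-side corners (145,339),(250,351)
print('stack',tri([ray('top',405,147),ray('scene',146,339)]),tri([ray('top',336,148),ray('scene',250,353)]))
# base front corners scene crop2 (37,522),(267,545)
for u,v in((37,522),(267,545)):print('base',plane('scene',170+u/5,215+v/5,.045))
# held boss predicted seat error
E
```

```text
thimble [ 0.5945598  -0.20199809  0.191     ] [ 0.60514686 -0.19818842  0.191     ] (array([ 0.596 , -0.2029,  0.1844]), [0.0, 0.0])
stack (array([ 0.8094, -0.2713,  0.031 ]), [5.1, 5.1]) (array([ 0.8062, -0.0531,  0.0446]), [3.5, 3.5])
base [ 0.75711318 -0.23269525  0.045     ]
base [ 0.74695183 -0.13559307  0.045     ]
```

```bash
python3 -m jog '[{"delta_pos":[-8,-10,0],"spin":0.008,"claw":1},{"delta_pos":[-15,-20.5,0],"spin":0.008,"claw":1},{"delta_pos":[-15,-20.5,-15],"spin":0.008,"claw":1},{"delta_pos":[-15,-20.5,-30],"spin":0.008,"claw":1},{"delta_pos":[-15,-20.5,-42],"spin":0.008,"claw":1},{"delta_pos":[-15,-20.5,-42],"spin":0.008,"claw":1},{"delta_pos":[-15,-20.5,-42],"spin":0.008,"claw":1}]'
python3 - <<'E'
from h import *
s=bot.observe();print(s['position'],s['tool_rot'],s['force'])
p=eyes.camera_params('wrist');np.save('w3.npy',p,allow_pickle=True)
im=eyes.grab_frame('wrist');cv2.imwrite('pics/w3.png',im)
a=cv2.resize(im[0:240,170:470],None,fx=2,fy=2,interpolation=cv2.INTER_CUBIC);cv2.imwrite('pics/w3c.png',a)
E
```

```text
clock: 5.8
position: [0.7836, -0.1844, 0.0773]
tool_rot: [3.141, 0.001, -3.059]
force: [0.5, 0.8, -1.2]
grip_width: 0.0153
[ 0.78358797 -0.18437632  0.0773486 ] [ 3.14051261e+00  1.06217363e-03 -3.05872347e+00] [ 0.54608698  0.80498269 -1.19716736]
```

View pics/w3c.png

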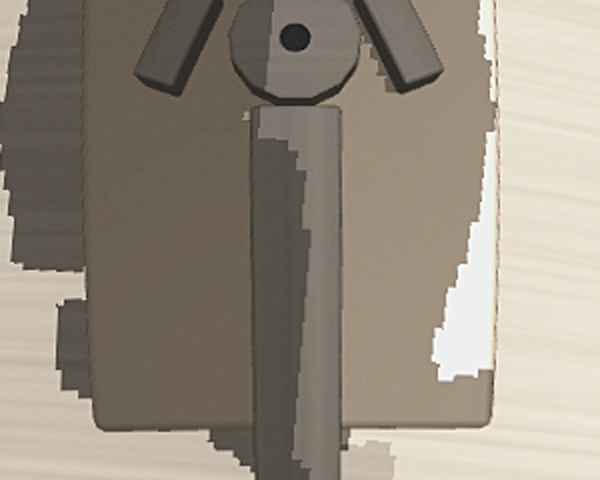

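Crop: rail inner mouth ends at (180,93) and (400,90), boss hole at (295,38) – close to centred.

```bash
python3 - <<'E'
from h import *
p=np.load('w3.npy',allow_pickle=True).item()
f=lambda u,v,z:plane('wrist',170+u/2,v/2,z,p)[:2]
Li,Ri,Lo,Ro=[f(u,v,.057) for u,v in((180,84),(400,82),(137,72),(442,70))]
b=f(295,38,.0773-.0117+.01)
fl,fr=f(96,430,.045),f(493,426,.045); n=(fr-fl)/np.linalg.norm(fr-fl)
print('rails',Li,Ri,Lo,Ro,'mid',(Li+Ri)/2,(Lo+Ro)/2,'w',np.linalg.norm(Li-Ri),np.linalg.norm(Lo-Ro)); print('boss',b,'front',fl,fr,np.linalg.norm(fl-fr))
x=np.array([-n[1],n[0]]);x=x if x[0]<0 else -x; m=(fl+fr)/2
print('yaw+pi',np.arctan2(-x[1],-x[0]),'seat',m+.15*x)
for q in(b,(Li+Ri)/2,(Lo+Ro)/2):print('rel mid: along,lateral',(q-m)@x,(q-m)@n)
E
```

```text
rails [ 0.67054489 -0.21879798] [ 0.66626509 -0.17103129] [ 0.66784823 -0.22871684] [ 0.66207324 -0.1619649 ] mid [ 0.66840499 -0.19491463] [ 0.66496074 -0.19534087] w 0.04795803970457632 0.06700129117151814
boss [ 0.66396342 -0.19414932] front [ 0.75336384 -0.23659028] [ 0.74423443 -0.13812781] 0.09888480497339751
yaw+pi 0.09245526884947594 seat [ 0.59943978 -0.20120759]
rel mid: along,lateral 0.08510028886862757 0.0010710678349764111
rel mid: along,lateral 0.08074834182951708 -0.00010103781131745853
rel mid: along,lateral 0.0842172411407435 -0.00020746875998998906
```

```bash
python3 -m jog '[{"delta_pos":[0,-1,-8],"spin":0,"claw":1},{"delta_pos":[0,-1,-15],"spin":0,"claw":1},{"delta_pos":[0,-1,-18],"spin":0,"claw":1},{"delta_pos":[0,-1,-20],"spin":0,"claw":1},{"delta_pos":[0,-1,-20],"spin":0,"claw":1}]'
python3 -m jog '[{"delta_pos":[0,0,-0.5],"spin":0,"claw":1},{"delta_pos":[0,0,-0.5],"spin":0,"claw":1}]'
```

```text
clock: 6.35
position: [0.7838, -0.1855, 0.0578]
tool_rot: [3.141, 0.002, -3.059]
force: [0.2, -1.2, -2.0]
grip_width: 0.0157
clock: 6.55
position: [0.7838, -0.1856, 0.0574]
tool_rot: [3.141, 0.002, -3.059]
force: [0.4, 0.6, -1.6]
grip_width: 0.0157
```

```bash
python3 -m jog '[{"delta_pos":[0,0,-1],"spin":0,"claw":1},{"delta_pos":[0,0,-1],"spin":0,"claw":1}]'
python3 -m jog '[{"delta_pos":[0,0,-1],"spin":0,"claw":1},{"delta_pos":[0,0,-1],"spin":0,"claw":1}]'
```

```text
clock: 6.75
position: [0.784, -0.1856, 0.0568]
tool_rot: [3.141, 0.002, -3.059]
force: [-0.2, 0.3, 1.1]
grip_width: 0.0151
clock: 6.95
position: [0.7843, -0.1856, 0.0566]
tool_rot: [3.141, 0.003, -3.059]
force: [-3.5, 0.7, 6.6]
grip_width: 0.0151
```

```bash
python3 -m jog '[{"delta_pos":[-6,-0.5,0.3],"spin":0,"claw":1},{"delta_pos":[-12,-1,0.3],"spin":0,"claw":1},{"delta_pos":[-18,-1.5,0.3],"spin":0,"claw":1},{"delta_pos":[-24,-2,0.3],"spin":0,"claw":1},{"delta_pos":[-30,-2.5,0.3],"spin":0,"claw":1},{"delta_pos":[-30,-2.5,0.3],"spin":0,"claw":1}]' 35
python3 -m jog '[{"delta_pos":[-6,-0.5,0],"spin":0,"claw":1},{"delta_pos":[-12,-1,0],"spin":0,"claw":1},{"delta_pos":[-18,-1.5,0],"spin":0,"claw":1},{"delta_pos":[-24,-2,0],"spin":0,"claw":1},{"delta_pos":[-24,-2,0],"spin":0,"claw":1}]'
```

```text
clock: 7.55
position: [0.7533, -0.1885, 0.0569]
tool_rot: [3.141, 0.002, -3.059]
force: [-0.5, -0.4, -1.8]
grip_width: 0.0154
clock: 8.05
position: [0.7285, -0.1909, 0.057]
tool_rot: [3.141, 0.002, -3.06]
force: [0.1, -0.2, -1.9]
grip_width: 0.0155
```

```bash
python3 -m jog '[{"delta_pos":[-2,-0.2,-0.3],"spin":0,"claw":1},{"delta_pos":[-4,-0.3,-0.3],"spin":0,"claw":1},{"delta_pos":[-6,-0.5,-0.3],"spin":0,"claw":1},{"delta_pos":[-6,-0.5,-0.3],"spin":0,"claw":1}]'
python3 -m jog '[{"delta_pos":[-1,-0.1,0],"spin":0,"claw":1},{"delta_pos":[-2,-0.2,0],"spin":0,"claw":1},{"delta_pos":[-2,-0.2,0],"spin":0,"claw":1}]'
```

```text
clock: 8.45
position: [0.7224, -0.1914, 0.0568]
tool_rot: [3.141, 0.002, -3.06]
force: [-0.4, 0.5, 1.4]
grip_width: 0.0154
clock: 8.75
position: [0.7203, -0.1916, 0.0568]
tool_rot: [3.141, 0.001, -3.06]
force: [-0.7, 0.3, -0.4]
grip_width: 0.0152
```

```bash
python3 -m jog '[{"delta_pos":[-1,-0.1,0],"spin":0,"claw":1},{"delta_pos":[-1.5,-0.1,0],"spin":0,"claw":1},{"delta_pos":[-1.5,-0.1,0],"spin":0,"claw":1}]'
python3 -m jog '[{"delta_pos":[-1,-0.1,0],"spin":0,"claw":1},{"delta_pos":[-1.5,-0.1,0],"spin":0,"claw":1},{"delta_pos":[-1.5,-0.1,0],"spin":0,"claw":1}]'
```

```text
clock: 9.05
position: [0.7196, -0.1916, 0.0572]
tool_rot: [3.141, 0.003, -3.06]
force: [5.3, -0.3, -1.7]
grip_width: 0.0156
clock: 9.35
position: [0.7195, -0.1915, 0.0578]
tool_rot: [-3.141, 0.007, -3.059]
force: [9.0, 0.4, -2.1]
grip_width: 0.0152
```

```bash
python3 -m jog '[{"delta_pos":[0,0,-0.8],"spin":0,"claw":1},{"delta_pos":[0,0,-0.8],"spin":0,"claw":1},{"delta_pos":[0,0,-0.8],"spin":0,"claw":1}]' 20
python3 -m jog '[{"delta_pos":[0,0,0],"spin":0,"claw":0.8},{"delta_pos":[0,0,0],"spin":0,"claw":0.7},{"delta_pos":[0,0,0],"spin":0,"claw":0.55},{"delta_pos":[0,0,0],"spin":0,"claw":0.4},{"delta_pos":[0,0,0],"spin":0,"claw":0.4}]'
python3 - <<'E'
from h import *
p=eyes.camera_params('wrist');np.save('w4.npy',p,allow_pickle=True)
s=bot.observe();print(s['qpos'].round(3),s['tool_rot'],s['position'])
im=eyes.grab_frame('wrist');cv2.imwrite('pics/w4.png',im)
E
```

```text
clock: 9.65
position: [0.7197, -0.1914, 0.0571]
tool_rot: [-3.141, 0.007, -3.059]
force: [4.3, 0.3, -0.3]
grip_width: 0.0155
clock: 10.15
position: [0.7196, -0.1914, 0.057]
tool_rot: [-3.141, 0.007, -3.059]
force: [-0.9, -0.2, -0.1]
grip_width: 0.0512
[ 0.214  0.897 -0.058  1.355  0.057  0.885  1.794] [-3.14133276  0.00678332 -3.05916707] [ 0.71960137 -0.19140709  0.05704761]
```

View pics/w4.png

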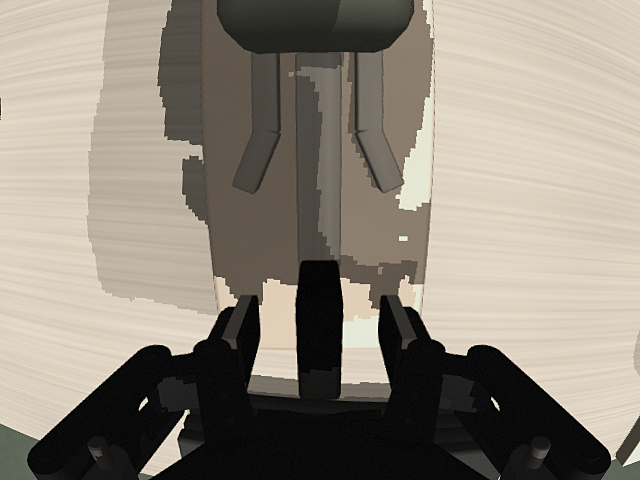

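The lever sits straight in the channel with the boss under the arm; stop contact read 9 N and boss axis ≈ (0.600,−0.201). Now rise and go over the thimble.

```bash
python3 -m jog '[{"delta_pos":[0,0,15],"spin":0,"claw":0.3},{"delta_pos":[0,0,50],"spin":0,"claw":0.1},{"delta_pos":[0,0,100],"spin":0,"claw":0},{"delta_pos":[0,0,158],"spin":0,"claw":0},{"delta_pos":[0,0,170],"spin":0.1,"claw":0},{"delta_pos":[-30,-3,170],"spin":0.2,"claw":0},{"delta_pos":[-70,-6,170],"spin":0.35,"claw":0},{"delta_pos":[-100,-8,170],"spin":0.5,"claw":0}]'
python3 -m jog '[{"delta_pos":[0,0,0],"spin":0.05,"claw":0},{"delta_pos":[0,0,0],"spin":0.05,"claw":0},{"delta_pos":[0,0,0],"spin":0.05,"claw":0}]'
python3 - <<'E'
from h import *
s=bot.observe();print(s['qpos'].round(3),s['tool_rot'],s['position'])
p=eyes.camera_params('wrist');np.save('w5.npy',p,allow_pickle=True)
im=eyes.grab_frame('wrist');cv2.imwrite('pics/w5.png',im)
print([np.round(proj('wrist',[.600,-.2013,z],p)) for z in(.191,.153)])
E
```

```text
clock: 11.0
position: [0.6177, -0.1997, 0.2283]
tool_rot: [-3.14, 0.007, -2.553]
force: [1.7, -1.1, -0.1]
grip_width: 0.0855
clock: 11.3
position: [0.6182, -0.1997, 0.2292]
tool_rot: [-3.139, 0.008, -2.505]
force: [-0.2, 0.1, -0.7]
grip_width: 0.0858
[ 0.355  0.566 -0.202  1.53   0.12   1.051  2.332] [-3.13934053  0.00753479 -2.50538343] [ 0.61822492 -0.19972565  0.22920224]
[array([337., 246.]), array([334., 227.])]
```

View pics/w5.png

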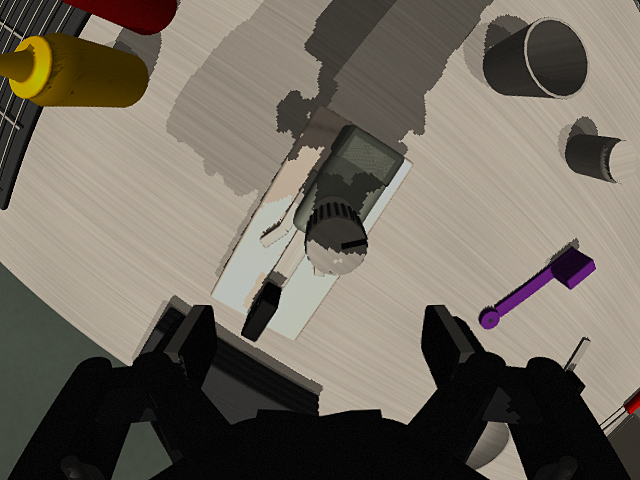

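The cap's top is centred at (336,245), matching the prediction (337,246); its black mark is at (355,243). Descend and grip.

```bash
python3 -m jog '[{"delta_pos":[-10,-1,0],"spin":0,"claw":0},{"delta_pos":[-18,-1.6,0],"spin":0,"claw":0},{"delta_pos":[-18,-1.6,-10],"spin":0,"claw":0},{"delta_pos":[-18,-1.6,-35],"spin":0,"claw":0},{"delta_pos":[-18,-1.6,-60],"spin":0,"claw":0},{"delta_pos":[-18,-1.6,-76],"spin":0,"claw":0},{"delta_pos":[-18,-1.6,-76],"spin":0,"claw":0},{"delta_pos":[-18,-1.6,-76],"spin":0,"claw":0.3}]'
python3 -m jog '[{"delta_pos":[0,0,0],"spin":0,"claw":0.5},{"delta_pos":[0,0,0],"spin":0,"claw":0.6},{"delta_pos":[0,0,0],"spin":0,"claw":0.8},{"delta_pos":[0,0,0],"spin":0,"claw":1},{"delta_pos":[0,0,0],"spin":0,"claw":1},{"delta_pos":[0,0,0],"spin":0,"claw":1}]' 60
python3 - <<'E'
from h import *
s=bot.observe();print(s['qpos'].round(3),s['force'],s['moment'])
E
```

```text
clock: 12.15
position: [0.6003, -0.2011, 0.1528]
tool_rot: [-3.14, 0.007, -2.505]
force: [0.2, -0.2, 0.2]
grip_width: 0.0738
clock: 12.75
position: [0.6009, -0.2015, 0.1538]
tool_rot: [-3.138, 0.008, -2.505]
force: [-0.4, -1.1, 5.7]
grip_width: 0.0311
[ 0.362  0.622 -0.195  1.645  0.142  0.881  2.32 ] [-0.37240479 -1.05579524  5.71292618] [-0.23011358  0.02032101  0.03949087]
```

```bash
cat > m.py <<'E'
from workcell import bot
s=bot.observe();print('yaw',s['tool_rot'][2].round(3),'q7',s['qpos'][6].round(3),'M',s['moment'].round(3),'F',s['force'].round(1),'pos',s['position'].round(4))
E
python3 -m jog '[{"delta_pos":[0,0,-0.5],"spin":-0.12,"claw":1},{"delta_pos":[0,0,-0.5],"spin":-0.24,"claw":1},{"delta_pos":[0,0,-0.5],"spin":-0.36,"claw":1},{"delta_pos":[0,0,-0.5],"spin":-0.48,"claw":1}]'; python3 m.py
python3 -m jog '[{"delta_pos":[0,0,0],"spin":-0.1,"claw":1},{"delta_pos":[0,0,0],"spin":-0.2,"claw":1},{"delta_pos":[0,0,0],"spin":-0.3,"claw":1},{"delta_pos":[0,0,0],"spin":-0.4,"claw":1},{"delta_pos":[0,0,0],"spin":-0.5,"claw":1}]'; python3 m.py
python3 -m jog '[{"delta_pos":[0,0,0],"spin":0,"claw":1},{"delta_pos":[0,0,0],"spin":0,"claw":1}]'; python3 m.py
```

```text
clock: 13.15
position: [0.6011, -0.202, 0.1539]
tool_rot: [-3.138, 0.009, -2.99]
force: [-0.5, -1.9, -0.7]
grip_width: 0.0309
yaw -2.99 q7 1.909 M [-0.489 -0.016  0.076] F [-0.5 -1.9 -0.7] pos [ 0.6011 -0.202   0.1539]
clock: 13.65
position: [0.6011, -0.2026, 0.154]
tool_rot: [-3.137, 0.009, 2.788]
force: [0.7, -3.5, -5.8]
grip_width: 0.0308
yaw 2.788 q7 1.485 M [-0.81  -0.186  0.086] F [ 0.7 -3.5 -5.8] pos [ 0.6011 -0.2026  0.154 ]
clock: 13.85
position: [0.6011, -0.2026, 0.1539]
tool_rot: [-3.137, 0.009, 2.791]
force: [0.5, -1.7, -5.5]
grip_width: 0.0308
yaw 2.791 q7 1.487 M [-0.369 -0.289 -0.082] F [ 0.5 -1.7 -5.5] pos [ 0.6011 -0.2026  0.1539]
```

```bash

python3 -m jog '[{"delta_pos":[0,0.5,0.3],"spin":-0.1,"claw":1},{"delta_pos":[0,0.5,0.3],"spin":-0.2,"claw":1},{"delta_pos":[0,0.5,0.3],"spin":-0.3,"claw":1}]' |head -1; python3 m.py
python3 -m jog '[{"delta_pos":[0,0,0],"spin":-0.1,"claw":1},{"delta_pos":[0,0,0],"spin":-0.2,"claw":1},{"delta_pos":[0,0,0],"spin":-0.3,"claw":1}]'|head -1; python3 m.py
```

```text
clock: 14.15
yaw 2.49 q7 1.235 M [-1.22  -0.466  0.107] F [  1.7  -5.6 -10.1] pos [ 0.6009 -0.2028  0.154 ]
clock: 14.45
yaw 2.188 q7 0.986 M [-0.729 -0.086  0.117] F [ 0.2 -4.7 -6.3] pos [ 0.6007 -0.2032  0.1539]
```

```bash

python3 -m jog '[{"delta_pos":[0,-0.5,-0.3],"spin":-0.1,"claw":1},{"delta_pos":[0,-0.5,-0.3],"spin":-0.2,"claw":1},{"delta_pos":[0,-0.5,-0.3],"spin":-0.3,"claw":1}]' |head -1; python3 m.py
python3 -m jog '[{"delta_pos":[0,0,0],"spin":-0.1,"claw":1},{"delta_pos":[0,0,0],"spin":-0.2,"claw":1},{"delta_pos":[0,0,0],"spin":-0.3,"claw":1}]'|head -1; python3 m.py
```

```text
clock: 14.75
yaw 1.887 q7 0.739 M [0.043 0.565 0.11 ] F [-2.8 -0.5  0.5] pos [ 0.6005 -0.2035  0.1539]
clock: 15.05
yaw 1.586 q7 0.494 M [-0.33   0.529  0.086] F [-3.3 -2.1 -1.8] pos [ 0.6001 -0.2035  0.1539]
```

```bash

python3 -m jog '[{"delta_pos":[-0.3,0,0],"spin":-0.1,"claw":1},{"delta_pos":[-0.3,0,0],"spin":-0.2,"claw":1},{"delta_pos":[-0.3,0,0],"spin":-0.3,"claw":1}]' |head -1; python3 m.py
python3 -m jog '[{"delta_pos":[0,0,0],"spin":-0.1,"claw":1},{"delta_pos":[0,0,0],"spin":-0.2,"claw":1},{"delta_pos":[0,0,0],"spin":-0.3,"claw":1}]'|head -1; python3 m.py
```

```text
clock: 15.35
yaw 1.285 q7 0.25 M [-0.36   0.144  0.102] F [-1.2 -1.7 -3. ] pos [ 0.5997 -0.2035  0.1539]
clock: 15.65
yaw 0.984 q7 0.007 M [-0.219  0.479  0.108] F [-2.6 -1.5 -2.3] pos [ 0.5994 -0.2034  0.1539]
```

```bash

python3 -m jog '[{"delta_pos":[0,0,0],"spin":-0.1,"claw":1},{"delta_pos":[0,0,0],"spin":-0.2,"claw":1},{"delta_pos":[0,0,0],"spin":-0.3,"claw":1}]' |head -1; python3 m.py
python3 -m jog '[{"delta_pos":[0,0,0],"spin":-0.1,"claw":1},{"delta_pos":[0,0,0],"spin":-0.2,"claw":1},{"delta_pos":[0,0,0],"spin":-0.3,"claw":1}]'|head -1; python3 m.py
```

```text
clock: 15.95
yaw 0.683 q7 -0.235 M [-0.246  0.496  0.075] F [-2.1  0.3 -1.3] pos [ 0.5991 -0.2032  0.1539]
clock: 16.25
yaw 0.382 q7 -0.477 M [-0.076  0.562  0.121] F [-3.2  0.2 -0.8] pos [ 0.5989 -0.2029  0.1539]
```

```bash

python3 -m jog '[{"delta_pos":[0,0,0],"spin":-0.1,"claw":1},{"delta_pos":[0,0,0],"spin":-0.2,"claw":1},{"delta_pos":[0,0,0],"spin":-0.3,"claw":1}]' |head -1; python3 m.py
python3 -m jog '[{"delta_pos":[0,0,0],"spin":-0.1,"claw":1},{"delta_pos":[0,0,0],"spin":-0.2,"claw":1},{"delta_pos":[0,0,0],"spin":-0.3,"claw":1}]'|head -1; python3 m.py
```

```text
clock: 16.55
yaw 0.081 q7 -0.72 M [-0.118  0.455  0.149] F [-2.4  0.9  0.5] pos [ 0.5987 -0.2026  0.1539]
clock: 16.85
yaw -0.219 q7 -0.964 M [-0.134  0.329  0.253] F [-1.6  0.6 -1.1] pos [ 0.5987 -0.2022  0.1539]
```

```bash

python3 -m jog '[{"delta_pos":[0,0,0],"spin":-0.1,"claw":1},{"delta_pos":[0,0,0],"spin":-0.2,"claw":1}]' |head -1; python3 m.py
python3 -m jog '[{"delta_pos":[0,0,0],"spin":-0.1,"claw":1},{"delta_pos":[0,0,0],"spin":-0.2,"claw":1},{"delta_pos":[0,0,0],"spin":-0.3,"claw":1}]'|head -1; python3 m.py
python3 -m jog '[{"delta_pos":[0,0,0],"spin":0,"claw":1},{"delta_pos":[0,0,0],"spin":0,"claw":1}]'|head -1; python3 m.py
python3 - <<'E'
from h import *
cv2.imwrite('pics/w6.png',eyes.grab_frame('wrist'))
E
```

```text
clock: 17.05
yaw -0.42 q7 -1.128 M [-0.292  0.272  0.241] F [-0.3  0.6  1.1] pos [ 0.5987 -0.2019  0.1539]
clock: 17.35
yaw -0.721 q7 -1.376 M [-0.204  0.163  0.226] F [ 0.2 -0.3 -0.2] pos [ 0.5988 -0.2016  0.1539]
clock: 17.55
yaw -0.716 q7 -1.372 M [-0.377  0.268  0.066] F [-0.8 -0.9  1. ] pos [ 0.5988 -0.2016  0.1539]
```

View pics/w6.png

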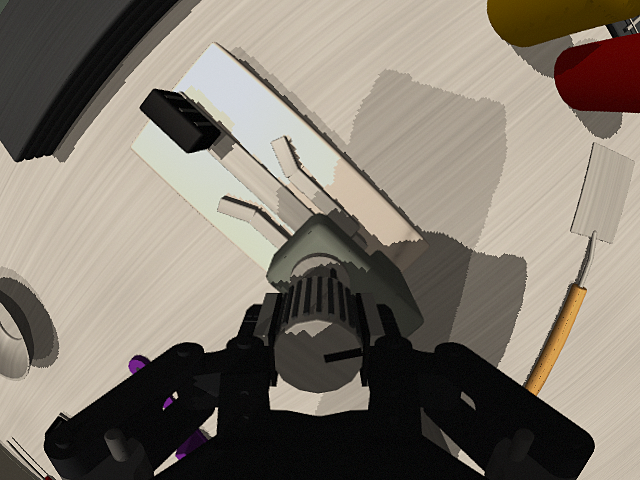

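Plateau at ~0.24 N m over the last 0.5 rad (0.066 at rest versus −0.08 free), i.e. the ratchet has slipped about 0.5–0.8 rad. The cap's mark is in the same place relative to the gripper, so the pads didn't slip. The lever is straight at home. Releasing.

```bash

python3 -m jog '[{"delta_pos":[0,0,0],"spin":0,"claw":0.6},{"delta_pos":[0,0,0],"spin":0,"claw":0.3},{"delta_pos":[0,0,0],"spin":0,"claw":0},{"delta_pos":[0,0,0],"spin":0,"claw":0},{"delta_pos":[0,0,0],"spin":0,"claw":0}]'
python3 -m jog '[{"delta_pos":[0,0,20],"spin":0,"claw":0},{"delta_pos":[0,0,50],"spin":0,"claw":0},{"delta_pos":[0,0,90],"spin":0,"claw":0},{"delta_pos":[0,0,120],"spin":0,"claw":0},{"delta_pos":[-10,60,130],"spin":0,"claw":0},{"delta_pos":[-30,100,130],"spin":0,"claw":0},{"delta_pos":[-60,140,130],"spin":0,"claw":0},{"delta_pos":[-60,140,130],"spin":0,"claw":0}]'
python3 -m jog '[{"delta_pos":[0,0,0],"spin":0,"claw":0},{"delta_pos":[0,0,0],"spin":0,"claw":0}]'
python3 - <<'E'
from h import *
s=eyes.grab_frame('scene');t=eyes.grab_frame('top')
c=np.zeros((540,800,3),np.uint8)
c[:480,:400]=cv2.resize(s[215:335,170:270],None,fx=4,fy=4,interpolation=cv2.INTER_CUBIC)
c[:540,410:770]=cv2.resize(t[155:245,355:415],None,fx=6,fy=6,interpolation=cv2.INTER_CUBIC)
cv2.imwrite('pics/fin.png',c)
E
```

```text
clock: 18.1
position: [0.5989, -0.2016, 0.1539]
tool_rot: [-3.128, 0.01, -0.716]
force: [0.1, -0.1, -0.5]
grip_width: 0.0856
clock: 18.9
position: [0.537, -0.056, 0.2834]
tool_rot: [-3.127, 0.013, -0.71]
force: [0.8, 0.1, -0.6]
grip_width: 0.0854
clock: 19.1
position: [0.5373, -0.0559, 0.2835]
tool_rot: [-3.127, 0.013, -0.709]
force: [0.1, -0.8, 0.2]
grip_width: 0.0857
```

View pics/fin.png

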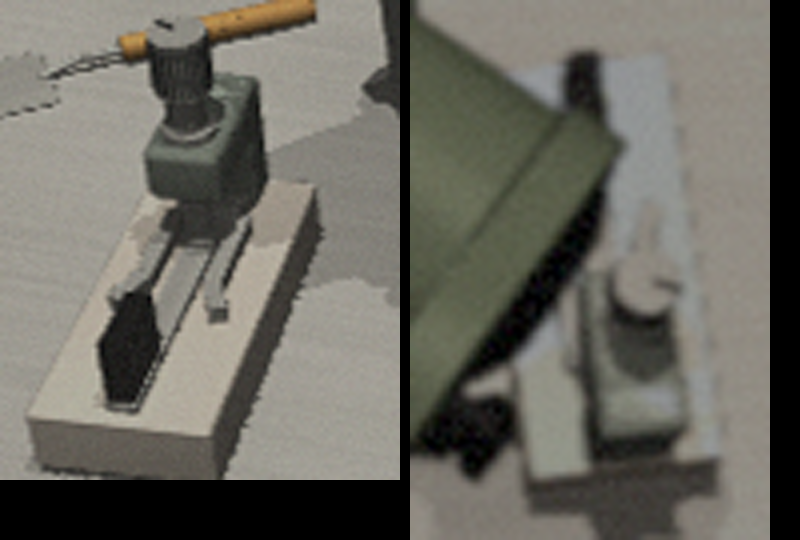

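The lever lies in the channel with the grip at (130,345), and the cap's mark has turned from lower-left to the right. The gripper is clear, so I'm handing in.

```bash
python3 -c "
from workcell import bot
print(bot.job_done(), bot.observe()['clock'])"
```

```text
the job is handed in; nothing more can be done
the job is handed in; nothing more can be done
```

The lever is clamped in the gauge and the job is handed in, at about 19 s on the robot's clock. I gripped it by the grip block and laid it on the base. I then pushed it boss first between the rails until it met the stop, at about 9 N.

- **Clamping:** I turned the thimble about 4.5 rad clockwise. The torque rose from about 0.1 N m to a steady 0.23–0.25 N m over the last 0.5 rad. From that I estimate 0.5–0.8 rad of ratchet slip, against the quarter-turn limit of 1.57 rad. At rest the torque read 0.07 N m, compared with −0.08 N m while the spindle was free.
- **Final checks:** The last pictures show the lever straight in the channel and the gripper clear. The cap's mark had stayed put relative to the gripper during the turn, so the fingers did not slip on the cap. I touched nothing but the lever and the thimble.
- **Less certain:** The boss and spindle tip are hidden under the arm, so the clamping is inferred from torque, not seen. While I turned the thimble, the tool drifted about 2 mm sideways, with side forces up to about 6 N and a vertical pull up to about 10 N.

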